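Set the ratchet over and tighten the strap clamp

ROBOT

A 6-joint arm with a two-finger parallel gripper is mounted at the origin on the work surface; the furniture and walls round the work are solid. World frame = base frame: x ahead of the robot, y to its left, z up, the work surface at z = 0. Lengths are in m, angles in degrees, forces in N, time in s.
With the tool pointing down it reaches from about 0.35 to 0.85 m from the base axis. Payload 8.1 kg.
Tool frame: the origin (TCP) lies midway between the tips of the shut fingers; the grasp point (between the pads) lies 19 mm behind it; z points along the fingers, y is the line along which they close (so a half turn about z gives the same grasp; the last joint's range is limited). The gripper opens to 93 mm and grips with 3 to 60 N. Pads are 15 mm wide; open, the fingers measure 128 mm over their backs; the gripper's body (75 mm by 188 mm) begins 65 mm behind the grasp point.
Start: joints at [62.429, 7.471, 85.268, -0, 87.261, -4.893], TCP at [0.231, 0.554, 0.219] pointing down, gripper open.
Joint ranges: [-169.43, 169.43], [-51.17, 129.36], [1.28, 143.12], [-76.62, 256.62], [0, 156.53], [-152.29, 152.29]. Speed limits (degrees/s): [136.94, 136.94, 159.86, 180, 180, 180].

INTERFACE

Orientations are given as a 3x3 rotation matrix whose columns are the frame's x, y, z axes.
In Python, from rig import env gives the robot as it stands.
- The arm moves only by the shell command python3 -m creep 'ROWS' [OPENING] [FORCE]. ROWS is JSON, a list of rows, each a list of 2 entries, a list of its own where there are three numbers: the shift along the tool's x, y, z in mm, then the turn, a rotation vector about the tool's x, y, z in degrees. A call has 1 to 8 rows; each row shifts and turns the commanded pose from where the row before left it, along the tool's axes as they then stand; what a row does not reach is not made up. A row lasts 1/12 s, in which the tool goes at most 41.7 mm and 7.16 degrees, less where a joint would pass 70% of its speed; a pose out of reach is approached as far as the arm can. A call is refused whole if a number of a shift passes 41.7 or a number of a turn 7.16, either way. A call with a gripper value outside its range is refused whole. OPENING is the closure, from -1 (fully open) to 1 (shut), so that 0 is half open, set as the call begins (- or left out, the last holds). The fingers move at their own pace and stop on an object; FORCE is the grip in N (left out, the last holds). Time passes only in rows, so rows that do not move let the fingers close. It gives the time, the measured TCP pose, the force, the opening and the grip force at its end, in the units of the state.
- env.get_obs(): the state, without advancing time (a new reading comes with each control period).
- env.get_image(name): name is "scene" or "side" or "wrist"; returns the picture (400x640x3 uint8, red, green, blue); there is no depth.
- env.camera_info(name): a dict with "K" (3x3 intrinsics, pixels), "rvec" (rotation vector, rad) and "tvec" (3), from world to camera coordinates, as OpenCV has them. Camera axes: x right, y down, z forward; pixel columns grow to the right and rows downward; lengths in m; the calibration is good to about 2 mm. A picture is of the moment at which its call begins: read the wrist's pose just before it. camera_info takes no time and is no camera call; for the wrist camera it gives the pose at the moment of the call.
- env.sign_off(): hands the job in; it is judged then, once.
Trained networks look in the newest picture that a camera, given by its name, has taken for a name from the list of things; names that differ only in an ending like _2 or _b are one class to them, and where a whole thing is asked for, a point or a joint stands for the part that bears it (a point fixed in the world has none). Each returns a list of dicts, best first, with "p" (0 to 1); they miss things now and then, are a little off and sometimes report something else, mostly with a low value. They report only what shows in the picture. A call takes as long as a camera call.
- env.look_for(query, camera): "box" ([left, top, right, bottom] in pixels, round what is visible of it).
- env.outline_of(query, camera): "region" (400x640 bool, what is visible of it) and "box" ([left, top, right, bottom] in pixels, round what is visible of it).
The state is a dict: "clock": time; "joint_pos": joint angles; "joint_vel": joint speeds; "joint_efforts": joint torques, N m; "ee_pos": TCP position; "tcp_rot": TCP orientation; "force": force on the tool from outside, world axes, zero at the start; "torque": the same for the moment, N m; "gripper_width": finger opening in m; "grasp_force": force on a finger pad.
Only numpy, scipy, OpenCV 4.12 (cv2) and the standard library are available. Lean on these libraries where they do the work, as an engineer would, in place of code of your own. Each camera call takes 0.05 s, during which the arm holds its last target. There are 200 camera calls.

TASK

The ratchet spanner on the strap clamp's bolt is still set to loosen. Flip its small direction lever fully over to the other side, then swing the handle about 50 degrees anticlockwise (seen from above) to feel it click back freely without turning the bolt, and finally pull it clockwise to about where it stood at the start, so that the bolt is tightened; let go of the handle. Do not loosen the bolt on the way.

Things in the scene. Friction and masses are not known exactly. Their poses are not given: they have to be found in the camera images.
- bolt_axis (a point): Fixed point on the bolt's upright axis, at the top of its hexagon head, 105 mm above the bench. The bolt holds a steel strap on a plate 110 x 170 mm; nothing of the clamp but the ratchet is above 66 mm. The steel ratchet spanner lies level on it: round head 74 mm across, top at 89 mm; bar handle 20 mm wide, top at 86 mm. Its x axis points straight away from the handle when joint ratchet is 0.
- knob_mid (a point): Middle of the black upright knob at the handle's outer end, 165 mm from the bolt's axis, 110 mm above the bench. A cylinder 25 mm across, 87 to 131 mm above the bench, revolving freely on its pin, so it can be held at a fixed gripper yaw while the handle swings. x axis: along the handle to the bolt. Swinging takes 2 to 3 N at the knob free-wheeling, 5 to 6 N turning the bolt.
- lever_tab (a point): Middle of the tab (14 x 8 mm, 104 mm above the bench, top at 112 mm) on the free end of the dark direction lever, which lies on the ratchet over the handle. It pivots on the handle's centre line 40 mm from the bolt's axis; the tab is 38 mm farther out. At rest the tab is 16 mm to one side of the centre line; 1 to 2 N sideways moves it, and past the middle it snaps over by itself. x axis: tab to pivot.
- lever (a joint): Angle of the direction lever to the handle, rad, positive clockwise seen from above: -0.436 = loosen (starts so; with the bolt at the top and the handle pointing down, the tab is right of the handle), 0 = middle, +0.436 = tighten (tab left of the handle).
- ratchet (a joint): Angle of the handle about the bolt, rad, positive clockwise seen from above; 0 where the handle points along minus the x axis of bolt_axis. It has no stops and stays where it is left. Starts between 0.15 and 0.65.
- bolt (a joint): Angle of the bolt, rad, positive clockwise (tightening) seen from above, 0 at the start. With the lever on tighten it turns with the handle clockwise, after up to 12 degrees of lost motion (one tooth), and the handle clicks freely over it anticlockwise. With the lever on loosen, the reverse.

How it is judged:
By the outcome, as a careful person would: the job done as asked, in the order asked, and still so for the second after the job is handed in, with the robot touching nothing.
It also fails if it takes over 51 s, if anything falls off the work surface, if the arm or the gripper's body presses on something with over 40 N, if the wrist force passes 120 N, or if a joint passes its speed limit or range.

## Working session

There is one attempt and no reset: what is moved stays moved. The work goes in short steps, Python scripts to look and compute and a shell command to move; the robot and the scene stay as the last step left them, time stands still between calls to the robot, and variables do not carry over. Pictures are saved under pics/ and viewed, at most 10 in all, crops included, and the job is handed in when it is done.

```bash
ls; mkdir -p pics; cat > h.py <<'E'
import numpy as np, cv2
from rig import env
def ray(cam,uv,z,info=None):
    c=info or env.camera_info(cam); K=np.array(c["K"],float); R,_=cv2.Rodrigues(np.array(c["rvec"],float)); t=np.array(c["tvec"],float).ravel()
    o=-R.T@t; d=R.T@np.linalg.inv(K)@np.array([uv[0],uv[1],1.0]); s=(z-o[2])/d[2]; return o+s*d
def proj(cam,P):
    c=env.camera_info(cam); return cv2.projectPoints(np.array(P,float).reshape(-1,1,3),np.array(c["rvec"],float),np.array(c["tvec"],float),np.array(c["K"],float),None)[0].reshape(-1,2)
E
python3 - <<'E'
from h import *
np.set_printoptions(precision=4,suppress=True)
o=env.get_obs(); print(o["clock"],o["ee_pos"],o["tcp_rot"],o["gripper_width"],o["force"])
for c in ["scene","side","wrist"]:
    im=env.get_image(c); cv2.imwrite(f"pics/{c}0.png",im[:,:,::-1])
    for q,z in [("knob_mid",.110),("lever_tab",.104),("lever",.10),("ratchet",.088),("bolt",.105)]:
        for r in env.look_for(q,c)[:2]:
            b=np.array(r["box"]); m=[(b[0]+b[2])/2,(b[1]+b[3])/2]; print(c,q,round(r["p"],2),b.round(),ray(c,m,z))
print(env.get_obs()["clock"])
E
```

```text
pics
0.0 [0.231  0.5531 0.2176] [[-0.9227  0.3855 -0.0008]
 [ 0.3855  0.9227 -0.0016]
 [ 0.0001 -0.0018 -1.    ]] 0.09279327579851422 [-0.141  -0.3271 -0.21  ]
scene knob_mid 0.92 [279. 194. 372. 237.] [0.5208 0.0378 0.11  ]
scene lever_tab 0.67 [279. 188. 397. 258.] [0.5206 0.0085 0.104 ]
scene lever_tab 0.58 [329. 199. 349. 216.] [0.564  0.0353 0.104 ]
scene lever 0.46 [328. 204. 345. 218.] [0.5553 0.0356 0.1   ]
scene ratchet 0.79 [280. 197. 374. 237.] [0.5409 0.0484 0.088 ]
scene bolt 0.62 [349. 192. 361. 206.] [0.6054 0.0243 0.105 ]
side knob_mid 0.64 [272. 194. 379. 247.] [0.5574 0.0298 0.11  ]
side lever_tab 0.46 [314. 217. 342. 230.] [0.563  0.0283 0.104 ]
side lever 0.8 [319. 216. 345. 228.] [0.5714 0.0345 0.1   ]
side ratchet 0.87 [272. 194. 375. 248.] [0.5559 0.0541 0.088 ]
side bolt 0.71 [352. 218. 364. 233.] [0.6215 0.0151 0.105 ]
0.9
```

```bash
python3 - <<'E'
import cv2,numpy as np
a=cv2.imread("pics/scene0.png")[150:290,230:430];b=cv2.imread("pics/side0.png")[150:290,230:430]
cv2.imwrite("pics/c0.png",np.vstack([cv2.resize(x,None,fx=2.1*1,fy=2.1,interpolation=cv2.INTER_CUBIC) for x in (a,b)]))
E
```

```text
(no output)
```

View pics/c0.png

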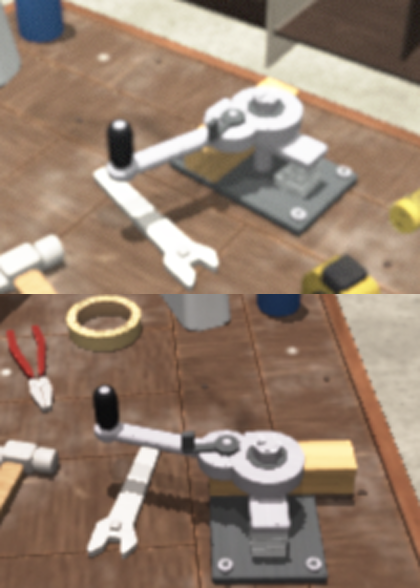

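View pics/scene0.png

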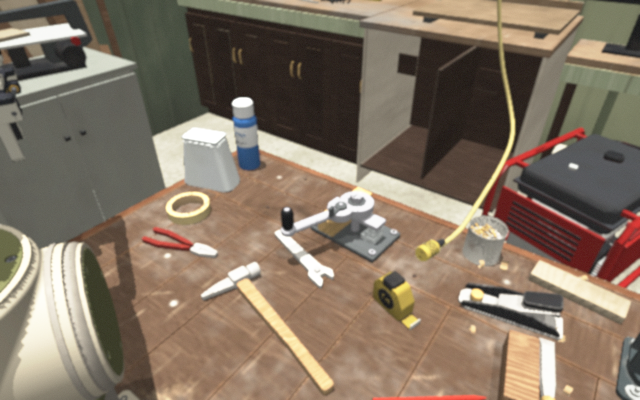

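The knob is at about scene (287,219) and side (280,205). The lever tab is at scene (331,211) and side (319.5,220), and the bolt head at scene (357.5,197) and side (357,224).

```bash
python3 - <<'E'
from h import *
np.set_printoptions(precision=4,suppress=True)
P={}
for n,z,s,d in [("knob",.110,(287,219),(280,205)),("tab",.106,(331.4,211),(319.5,219)),("bolt",.105,(357.5,197),(357,224))]:
    a,b=ray("scene",s,z),ray("side",d,z); P[n]=(a+b)/2; print(n,a,b)
v=P["knob"]-P["bolt"]; t=P["tab"]-P["bolt"]
print(np.linalg.norm(v[:2]),np.degrees(np.arctan2(v[1],v[0])),np.linalg.norm(t[:2]),np.degrees(np.arctan2(t[1],t[0])))
E
```

```text
knob [0.4677 0.0907 0.11  ] [0.4678 0.0867 0.11  ]
tab [0.5424 0.0394 0.106 ] [0.5468 0.0399 0.106 ]
bolt [0.6147 0.0237 0.105 ] [0.6195 0.0193 0.105 ]
0.1637680618701543 155.77928103544292 0.07475247462598424 165.95414665666112
```

```bash
python3 - <<'E'
from h import *
np.set_printoptions(precision=3,suppress=True)
for n,uv in [("boxbase",(210,188)),("boxbaseL",(186,184)),("bottle",(249,168)),("tape",(188,207))]: print(n,ray("scene",uv,0))
o=ray("scene",(210,188),0)
for z in (.1,.15,.2): print(z,proj("scene",[[o[0],o[1],z]]))
o=ray("scene",(249,168),0)
for z in (.1,.15,.2,.25): print(z,proj("scene",[[o[0],o[1],z]]))
E
```

```text
boxbase [0.556 0.431 0.   ]
boxbaseL [0.532 0.497 0.   ]
bottle [0.688 0.419 0.   ]
tape [0.468 0.411 0.   ]
0.1 [[203.606 154.184]]
0.15 [[200.129 135.792]]
0.2 [[196.442 116.292]]
0.1 [[245.134 135.658]]
0.15 [[243.045 118.177]]
0.2 [[240.84   99.726]]
0.25 [[238.509  80.221]]
```

```bash
python3 -m creep '[[[-30,-25,0],[0,0,0]],[[-30,-25,0],[0,0,0]],[[-30,-25,0],[0,0,0]],[[-30,-25,0],[0,0,0]],[[-30,-25,0],[0,0,0]],[[-30,-25,0],[0,0,0]],[[-30,-25,0],[0,0,0]],[[-30,-25,0],[0,0,0]]]' 1 40; python3 -m creep '[[[-30,-25,0],[0,0,0]],[[-30,-25,0],[0,0,0]],[[-30,-25,0],[0,0,0]],[[-30,-25,0],[0,0,0]],[[-30,-25,0],[0,0,0]],[[-30,-25,0],[0,0,0]],[[-30,-25,0],[0,0,0]],[[0,0,0],[0,0,0]]]'
python3 - <<'E'
from h import *
np.set_printoptions(precision=4,suppress=True)
o=env.get_obs(); print(o["clock"],o["ee_pos"],o["tcp_rot"],o["gripper_width"],o["force"])
im=env.get_image("wrist"); cv2.imwrite("pics/w1.png",im[:,:,::-1])
for q,z in [("knob_mid",.110),("lever_tab",.104),("lever",.10),("bolt",.105)]:
    for r in env.look_for(q,"wrist")[:2]:
        b=np.array(r["box"]); m=[(b[0]+b[2])/2,(b[1]+b[3])/2]; print(q,round(r["p"],2),b.round(),ray("wrist",m,z))
E
```

```text
clock: 1.57
ee_pos: [0.3761, 0.2749, 0.2189]
tcp_rot: [[-0.923, 0.385, 0.001], [0.385, 0.923, 0.0], [-0.001, 0.001, -1.0]]
force: [1.8, 0.7, -0.6]
gripper_width: 0.0442
grasp_force: 0.0
clock: 2.23
ee_pos: [0.504, 0.0283, 0.2187]
tcp_rot: [[-0.921, 0.39, 0.001], [0.39, 0.921, -0.002], [-0.002, -0.002, -1.0]]
force: [0.1, 0.8, 0.4]
gripper_width: 0.0007
grasp_force: 0.0
2.2333 [0.504  0.0283 0.2187] [[-0.9208  0.3901  0.0013]
 [ 0.3901  0.9208 -0.0025]
 [-0.0021 -0.0018 -1.    ]] 0.0007244018827483553 [0.1089 0.7765 0.3889]
knob_mid 0.9 [349. 104. 397. 250.] [0.5051 0.0762 0.11  ]
lever_tab 0.84 [353. 217. 373. 253.] [0.5496 0.0526 0.104 ]
lever 0.87 [355. 223. 373. 248.] [0.552  0.0537 0.1   ]
```

View pics/w1.png

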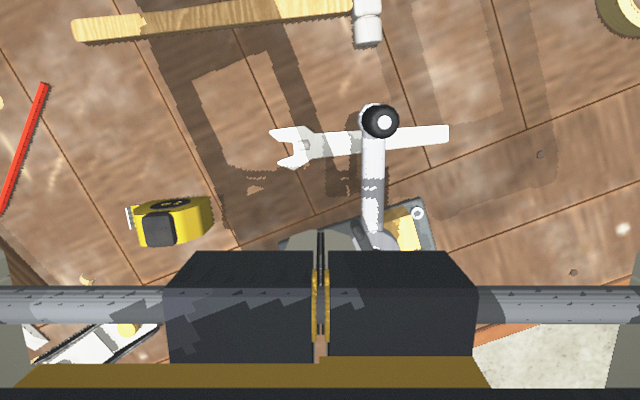

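The knob top is at about (382,121), and the handle runs straight down the image to about (372,228). The fingers hide the tab and bolt.

```bash
python3 - <<'E'
from h import *
np.set_printoptions(precision=4,suppress=True)
k=ray("wrist",(382,121),.125);h=ray("wrist",(373,228),.086);h2=ray("wrist",(373,150),.086);print(k,h,h2)
v=(h2-h);print(np.degrees(np.arctan2(v[1],v[0])))
for w in ((k-h),(k-h2)): print(np.degrees(np.arctan2(w[1],w[0])))
E
```

```text
[0.465  0.0979 0.125 ] [0.5536 0.0638 0.086 ] [0.4885 0.0882 0.086 ]
159.4784515473185
158.96289672140549
157.55290988665135
```

```bash
python3 -m creep '[[[-30,0,0],[0,0,0]],[[-30,0,0],[0,0,0]],[[-30,0,0],[0,0,0]],[[0,0,0],[0,0,0]],[[0,0,0],[0,0,0]],[[0,0,0],[0,0,0]]]'
python3 - <<'E'
from h import *
np.set_printoptions(precision=4,suppress=True)
o=env.get_obs(); print(o["clock"],o["ee_pos"],o["joint_vel"])
im=env.get_image("wrist"); cv2.imwrite("pics/w2.png",im[:,:,::-1])
for q,z in [("knob_mid",.110),("lever_tab",.112),("lever",.10),("bolt",.105)]:
    for r in env.look_for(q,"wrist")[:2]:
        b=np.array(r["box"]); m=[(b[0]+b[2])/2,(b[1]+b[3])/2]; print(q,round(r["p"],2),b.round(),ray("wrist",m,z))
E
```

```text
clock: 2.98
ee_pos: [0.5844, 0.0008, 0.2185]
tcp_rot: [[-0.923, 0.384, -0.001], [0.384, 0.923, 0.0], [0.001, 0.0, -1.0]]
force: [-0.5, 0.4, 0.4]
gripper_width: 0.0004
grasp_force: 0.0
2.9833 [0.5844 0.0008 0.2185] [-0.1227 -1.4975  0.8193 -0.0327 -0.0062 -0.0503]
knob_mid 0.77 [326.   0. 409. 246.] [0.5465 0.0546 0.11  ]
lever_tab 0.59 [345. 117. 385. 187.] [0.5662 0.045  0.112 ]
lever 0.82 [346. 119. 384. 183.] [0.5679 0.0458 0.1   ]
bolt 0.77 [353. 204. 387. 233.] [0.6206 0.0291 0.105 ]
```

View pics/w2.png

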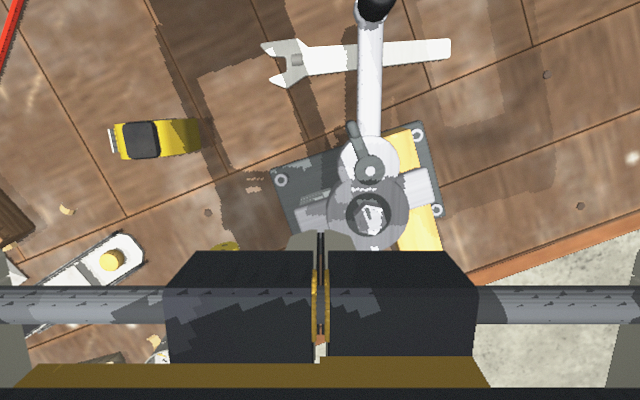

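The tab is at about (352,128), left of the handle. The lever pivot is at (370,171), the hex head at (369,213) and the handle axis at (369,80).

```bash
python3 - <<'E'
from h import *
np.set_printoptions(precision=4,suppress=True)
o=env.get_obs();R=np.array(o["tcp_rot"]);p=np.array(o["ee_pos"])
for n,uv,z in [("tab",(352,128),.112),("piv",(370,171),.1),("bolt",(369,213),.105),("hand",(369,80),.086),("knob",(375,5),.131)]:
    P=ray("wrist",uv,z); print(n,P,"in tool mm",(R.T@(P-p))*1000)
E
```

```text
tab [0.5456 0.0419 0.112 ] in tool mm [ 52.1786  23.6256 107.2741]
piv [0.5846 0.0436 0.1   ] in tool mm [ 16.8704  40.1792 119.3127]
bolt [0.6162 0.0301 0.105 ] in tool mm [-17.525   39.8656 114.3447]
hand [0.5177 0.07   0.086 ] in tool mm [ 88.7629  38.7766 133.245 ]
knob [0.4762 0.0834 0.131 ] in tool mm [132.2395  35.2347  88.2032]
```

```bash
python3 -m creep '[[[28,-11,0],[0,0,0]],[[28,-11,0],[0,0,0]],[[0,0,35],[0,0,0]],[[0,0,35],[0,0,0]],[[0,0,35],[0,0,0]],[[0,0,13],[0,0,0]],[[0,0,0],[0,0,0]],[[0,0,0],[0,0,0]]]'; python3 -m creep '[[[0,8,0],[0,0,0]],[[0,8,0],[0,0,0]],[[0,6,0],[0,0,0]],[[0,0,0],[0,0,0]]]'
python3 - <<'E'
from h import *
for c in ["scene","side","wrist"]: cv2.imwrite(f"pics/{c}3.png",env.get_image(c)[:,:,::-1])
a=cv2.imread("pics/scene3.png")[150:290,230:430];b=cv2.imread("pics/side3.png")[150:290,230:430]
cv2.imwrite("pics/c3.png",np.hstack([np.vstack([cv2.resize(x,None,fx=2,fy=2,interpolation=cv2.INTER_CUBIC) for x in (a,b)]),cv2.imread("pics/wrist3.png")[0:400,180:560].repeat(1,0)[:,:]if 0 else cv2.resize(cv2.imread("pics/wrist3.png")[:300,200:500],(400,400)).repeat(1,0)[:560] if 0 else cv2.copyMakeBorder(cv2.imread("pics/wrist3.png")[:,200:560],0,160,0,0,0)]))
E
```

```text
clock: 3.9
ee_pos: [0.5247, 0.0008, 0.1012]
tcp_rot: [[-0.923, 0.385, -0.001], [0.385, 0.923, 0.0], [0.001, -0.0, -1.0]]
force: [0.0, -0.4, 0.4]
gripper_width: 0.0003
grasp_force: 0.0
clock: 4.23
ee_pos: [0.5349, 0.0224, 0.1023]
tcp_rot: [[-0.923, 0.384, 0.003], [0.384, 0.923, 0.0], [-0.002, 0.001, -1.0]]
force: [-0.9, -0.6, 0.9]
gripper_width: 0.0004
grasp_force: 0.0
```

View pics/c3.png

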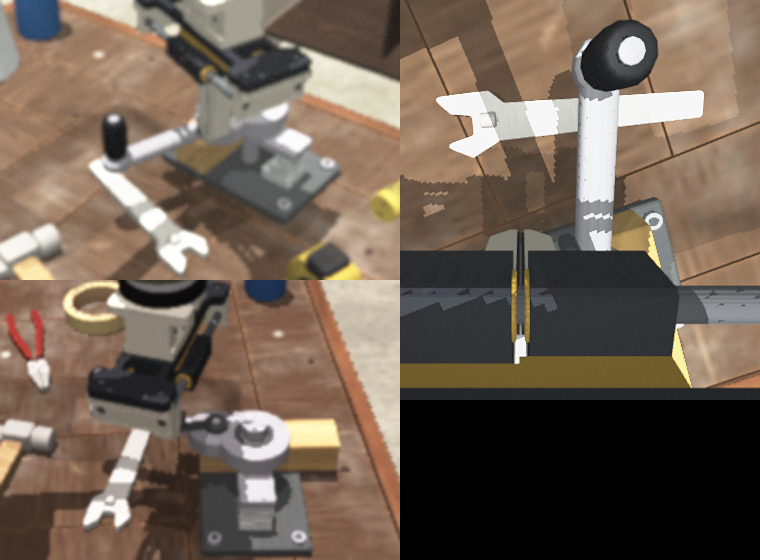

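The finger tip is right next to the tab on the loosen side, and the handle hasn't moved. I'll push on.

```bash
python3 -m creep '[[[0,6,0],[0,0,0]],[[0,6,0],[0,0,0]],[[0,0,0],[0,0,0]]]';python3 -m creep '[[[0,5,0],[0,0,0]],[[0,5,0],[0,0,0]],[[0,0,0],[0,0,0]]]'; python3 -m creep '[[[0,4,0],[0,0,0]],[[0,0,0],[0,0,0]],[[0,0,0],[0,0,0]]]'
python3 - <<'E'
from h import *
np.set_printoptions(precision=4,suppress=True)
for c in ["scene","side"]: cv2.imwrite(f"pics/{c}4.png",env.get_image(c)[:,:,::-1])
a=cv2.imread("pics/scene4.png")[150:290,230:430];b=cv2.imread("pics/side4.png")[150:290,230:430]
cv2.imwrite("pics/c4.png",np.vstack([cv2.resize(x,None,fx=2.1,fy=2.1,interpolation=cv2.INTER_CUBIC) for x in (a,b)]))
E
```

```text
clock: 4.63
ee_pos: [0.538, 0.0329, 0.1005]
tcp_rot: [[-0.923, 0.385, -0.0], [0.385, 0.923, 0.0], [0.0, 0.0, -1.0]]
force: [-0.6, 0.0, -0.2]
gripper_width: 0.0005
grasp_force: 0.3
clock: 4.88
ee_pos: [0.5423, 0.0423, 0.1007]
tcp_rot: [[-0.923, 0.385, 0.001], [0.385, 0.923, 0.0], [-0.0, 0.001, -1.0]]
force: [0.5, -0.4, -0.5]
gripper_width: 0.0004
grasp_force: 0.0
clock: 5.13
ee_pos: [0.5436, 0.0453, 0.1007]
tcp_rot: [[-0.923, 0.385, 0.0], [0.385, 0.923, 0.0], [-0.0, 0.0, -1.0]]
force: [-0.5, -1.0, -0.2]
gripper_width: 0.0006
grasp_force: 0.0
```

View pics/c4.png

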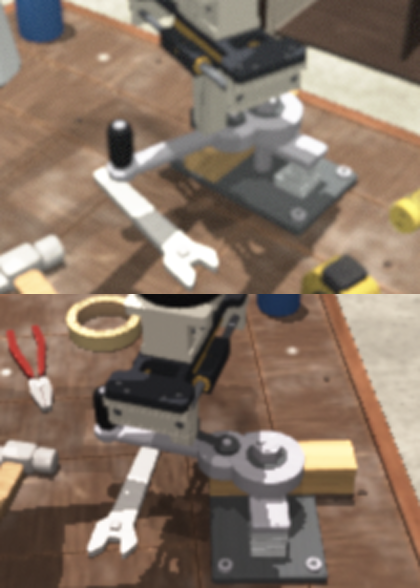

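```bash
python3 -m creep '[[[0,4,0],[0,0,0]],[[0,4,0],[0,0,0]],[[0,0,0],[0,0,0]]]';python3 -m creep '[[[0,0,-30],[0,0,0]],[[0,0,-35],[0,0,0]],[[-25,-8,-35],[0,0,0]],[[-36,-12,-20],[0,0,0]],[[-36,-12,0],[0,0,0]],[[0,0,0],[0,0,0]],[[0,0,0],[0,0,0]]]' -1
python3 - <<'E'
from h import *
np.set_printoptions(precision=4,suppress=True)
o=env.get_obs(); print(o["clock"],o["ee_pos"])
im=env.get_image("wrist"); cv2.imwrite("pics/w5.png",im[:,:,::-1])
for q,z in [("knob_mid",.110),("lever_tab",.112),("lever",.10),("bolt",.105)]:
    for r in env.look_for(q,"wrist")[:2]:
        b=np.array(r["box"]); m=[(b[0]+b[2])/2,(b[1]+b[3])/2]; print(q,round(r["p"],2),b.round(),ray("wrist",m,z))
E
```

```text
clock: 5.48
ee_pos: [0.5467, 0.053, 0.1007]
tcp_rot: [[-0.923, 0.385, 0.0], [0.385, 0.923, 0.0], [-0.0, 0.0, -1.0]]
force: [0.5, -0.2, 0.1]
gripper_width: 0.0002
grasp_force: 0.0
clock: 6.07
ee_pos: [0.6225, -0.0142, 0.2175]
tcp_rot: [[-0.922, 0.387, -0.001], [0.387, 0.922, 0.0], [0.001, -0.0, -1.0]]
force: [-0.3, -0.8, -1.1]
gripper_width: 0.0428
grasp_force: 0.0
6.0667 [ 0.6225 -0.0142  0.2175]
knob_mid 0.88 [324.   0. 412. 206.] [0.5695 0.0475 0.11  ]
lever_tab 0.55 [356.  60. 402. 139.] [0.5701 0.0556 0.112 ]
lever 0.65 [354.  65. 400. 132.] [0.5693 0.0568 0.1   ]
bolt 0.63 [354. 156. 386. 188.] [0.6203 0.0311 0.105 ]
```

View pics/w5.png

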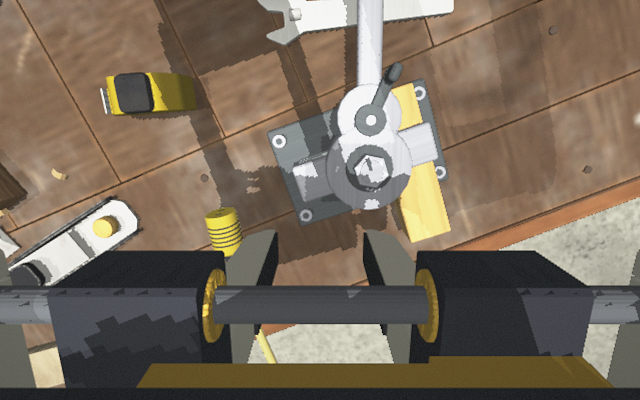

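The lever has snapped fully over: the tab is at (394,70), right of the handle, about 25° from the pivot at (371,120). Next I'll go to the knob.

```bash
python3 -m creep '[[[37,8,0],[0,0,0]],[[37,8,0],[0,0,0]],[[37,8,0],[0,0,0]],[[37,8,0],[0,0,0]],[[37,6,0],[0,0,0]],[[0,0,0],[0,0,0]],[[0,0,0],[0,0,0]],[[0,0,0],[0,0,0]]]' -1
python3 - <<'E'
from h import *
np.set_printoptions(precision=4,suppress=True)
o=env.get_obs(); print(o["clock"],o["ee_pos"])
for c in ["scene","side","wrist"]: cv2.imwrite(f"pics/{c}6.png",env.get_image(c)[:,:,::-1])
a=cv2.imread("pics/scene6.png")[150:290,230:430];b=cv2.imread("pics/side6.png")[150:290,230:430]
cv2.imwrite("pics/c6.png",np.hstack([np.vstack([cv2.resize(x,None,fx=2,fy=2,interpolation=cv2.INTER_CUBIC) for x in (a,b)]),cv2.copyMakeBorder(cv2.imread("pics/wrist6.png")[:,200:560],0,160,0,0,0)]))
print(proj("scene",[[.467,.092,.11],o["ee_pos"]]),proj("side",[[.467,.092,.11],o["ee_pos"]]),proj("wrist",[[.467,.092,.131],o["ee_pos"]]))
E
```

```text
clock: 6.98
ee_pos: [0.4658, 0.0937, 0.219]
tcp_rot: [[-0.923, 0.384, 0.002], [0.384, 0.923, -0.0], [-0.002, 0.001, -1.0]]
force: [-1.1, -0.0, 1.2]
gripper_width: 0.0929
grasp_force: 0.0
6.9833 [0.4658 0.0937 0.219 ]
[[286.2332 218.9224]
 [281.9002 169.9784]] [[279.6127 203.4082]
 [274.3413 159.1409]] [[320.0533 201.9101]
 [322.1782 244.3834]]
```

View pics/c6.png

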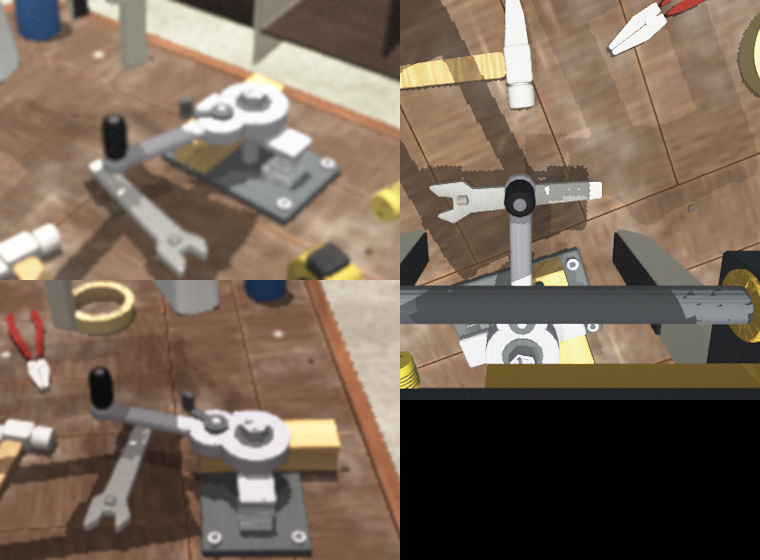

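The knob top is at (319,203) in the wrist picture, and I predicted (320,202), so the gripper is centred. The tab still shows on the tighten side. I'll go down and grip.

```bash
python3 -m creep '[[[0,0,35],[0,0,0]],[[0,0,35],[0,0,0]],[[0,0,35],[0,0,0]],[[0,0,16],[0,0,0]],[[0,0,0],[0,0,0]],[[0,0,0],[0,0,0]]]'; python3 -m creep '[[[0,0,0],[0,0,0]],[[0,0,0],[0,0,0]],[[0,0,0],[0,0,0]],[[0,0,0],[0,0,0]],[[0,0,0],[0,0,0]],[[0,0,0],[0,0,0]],[[0,0,0],[0,0,0]],[[0,0,0],[0,0,0]]]' 1 25; python3 - <<'E'
import numpy as np
np.set_printoptions(precision=1,suppress=True)
R=np.array([[-.923,.384],[.384,.923]])
B=np.array([617,27.]);p0=np.array([466,93.5]);r=np.linalg.norm(p0-B);a0=np.arctan2(*(p0-B)[::-1])
print(r,np.degrees(a0))
f=lambda a:B+r*np.array([np.cos(a0+np.radians(a)),np.sin(a0+np.radians(a))])
A=np.linspace(0,52,17);P=np.array([f(a) for a in A]);print(P[-1]);print(np.diff(P,axis=0)@R)
E
```

```text
clock: 7.63
ee_pos: [0.4654, 0.0928, 0.0967]
tcp_rot: [[-0.922, 0.386, -0.003], [0.386, 0.922, -0.0], [0.002, -0.001, -1.0]]
force: [-0.2, 0.5, 0.5]
gripper_width: 0.0932
grasp_force: 0.0
clock: 8.3
ee_pos: [0.4658, 0.0934, 0.0975]
tcp_rot: [[-0.923, 0.386, 0.0], [0.386, 0.923, 0.0], [-0.0, 0.0, -1.0]]
force: [-0.4, 0.4, -0.2]
gripper_width: 0.0443
grasp_force: 0.0
164.99469688447564 156.2314344617331
[471.6 -51. ]
[[-0.1 -9.4]
 [-0.6 -9.3]
 [-1.1 -9.3]
 [-1.7 -9.2]
 [-2.2 -9.1]
 [-2.7 -9. ]
 [-3.2 -8.8]
 [-3.7 -8.6]
 [-4.2 -8.4]
 [-4.6 -8.1]
 [-5.1 -7.9]
 [-5.5 -7.5]
 [-5.9 -7.2]
 [-6.3 -6.9]
 [-6.7 -6.5]
 [-7.1 -6.1]]
```

```bash
python3 -m creep '[[[0,0,0],[0,0,0]],[[0,0,0],[0,0,0]],[[0,0,0],[0,0,0]],[[0,0,0],[0,0,0]],[[0,0,0],[0,0,0]],[[0,0,0],[0,0,0]]]'; python3 -m creep '[[[0,-4.7,0],[0,0,0]],[[0,-4.7,0],[0,0,0]],[[-0.3,-4.6,0],[0,0,0]],[[-0.3,-4.7,0],[0,0,0]],[[0,0,0],[0,0,0]]]'
```

```text
clock: 8.8
ee_pos: [0.4657, 0.0934, 0.0974]
tcp_rot: [[-0.923, 0.386, -0.0], [0.386, 0.923, -0.0], [0.0, -0.0, -1.0]]
force: [-0.2, -0.3, -0.3]
gripper_width: 0.0245
grasp_force: 25.0
clock: 9.22
ee_pos: [0.4593, 0.0745, 0.0974]
tcp_rot: [[-0.922, 0.386, 0.001], [0.386, 0.922, -0.001], [-0.001, -0.0, -1.0]]
force: [4.6, -1.9, -4.0]
gripper_width: 0.0244
grasp_force: 25.0
```

```bash
python3 -m creep '[[[-1.5,-9.3,0],[0,0,0]],[[-2.2,-9.2,0],[0,0,0]],[[-2.5,-9.1,0],[0,0,0]],[[-2.7,-9,0],[0,0,0]],[[0,0,0],[0,0,0]]]'; python3 -m creep '[[[-3.2,-8.8,0],[0,0,0]],[[-3.7,-8.6,0],[0,0,0]],[[-4.2,-8.4,0],[0,0,0]],[[-4.6,-8.1,0],[0,0,0]],[[0,0,0],[0,0,0]]]'
```

```text
clock: 9.63
ee_pos: [0.4537, 0.0368, 0.0974]
tcp_rot: [[-0.922, 0.387, 0.002], [0.387, 0.922, -0.001], [-0.002, -0.0, -1.0]]
force: [6.3, -2.4, -6.3]
gripper_width: 0.0245
grasp_force: 25.0
clock: 10.05
ee_pos: [0.4565, 0.0001, 0.0975]
tcp_rot: [[-0.922, 0.387, 0.005], [0.387, 0.922, 0.0], [-0.004, 0.002, -1.0]]
force: [14.4, 1.6, -11.8]
gripper_width: 0.0245
grasp_force: 25.0
```

```bash
python3 -m creep '[[[-2.8,1.2,0],[0,0,0]],[[0,0,0],[0,0,0]]]'
```

```text
clock: 10.22
ee_pos: [0.4568, 0.0003, 0.0973]
tcp_rot: [[-0.922, 0.386, -0.002], [0.386, 0.922, -0.001], [0.002, -0.002, -1.0]]
force: [-2.9, -3.0, 2.4]
gripper_width: 0.0249
grasp_force: 25.0
```

```bash
python3 - <<'E'
import numpy as np
np.set_printoptions(precision=1,suppress=True)
R=np.array([[-.923,.385],[.385,.923]])
B=np.array([618.7,31.1]);f=lambda a:B+165*np.array([np.cos(np.radians(a)),np.sin(np.radians(a))])
for A in (np.linspace(190.8,208.5,7),np.linspace(208.5,157.85,17)):
    print((np.diff([f(a) for a in A],axis=0)@R).tolist().__str__() if 0 else (np.diff([f(a) for a in A],axis=0)@R))
E
```

```text
[[-4.9 -7. ]
 [-5.2 -6.7]
 [-5.6 -6.4]
 [-5.9 -6.1]
 [-6.2 -5.8]
 [-6.5 -5.5]]
[[6.9 5.9]
 [6.6 6.3]
 [6.2 6.6]
 [5.9 7. ]
 [5.5 7.3]
 [5.1 7.6]
 [4.6 7.8]
 [4.2 8.1]
 [3.7 8.3]
 [3.3 8.5]
 [2.8 8.7]
 [2.3 8.8]
 [1.8 8.9]
 [1.3 9. ]
 [0.8 9.1]
 [0.3 9.1]]
```

```bash
python3 -m creep '[[[-4.9,-7,0],[0,0,0]],[[-5.2,-6.7,0],[0,0,0]],[[-5.6,-6.4,0],[0,0,0]],[[-5.9,-6.1,0],[0,0,0]],[[-6.2,-5.8,0],[0,0,0]],[[-6.5,-5.5,0],[0,0,0]],[[0,0,0],[0,0,0]],[[0,0,0],[0,0,0]]]'
```

```text
clock: 10.88
ee_pos: [0.4741, -0.0475, 0.0973]
tcp_rot: [[-0.922, 0.386, -0.002], [0.386, 0.922, -0.001], [0.001, -0.002, -1.0]]
force: [-4.6, -3.1, 3.8]
gripper_width: 0.0246
grasp_force: 25.0
```

```bash
python3 - <<'E'
from h import *
for c in ["scene","side"]: cv2.imwrite(f"pics/{c}7.png",env.get_image(c)[:,:,::-1])
a=cv2.imread("pics/scene7.png")[150:290,230:430];b=cv2.imread("pics/side7.png")[150:290,230:430]
cv2.imwrite("pics/c7.png",np.vstack([cv2.resize(x,None,fx=2.1,fy=2.1,interpolation=cv2.INTER_CUBIC) for x in (a,b)]))
E
```

```text
(no output)
```

View pics/c7.png

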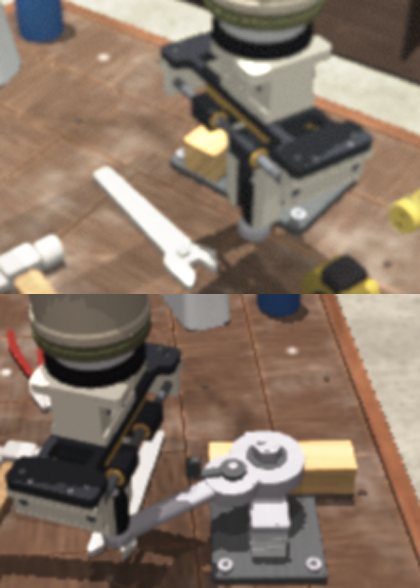

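The handle has swung about 51°, the knob is still held and the lever is still on tighten. Now I'll pull it back clockwise.

```bash
python3 -m creep '[[[6.9,5.9,0],[0,0,0]],[[6.6,6.3,0],[0,0,0]],[[6.2,6.6,0],[0,0,0]],[[5.9,7,0],[0,0,0]],[[0,0,0],[0,0,0]]]'; python3 -m creep '[[[5.5,7.3,0],[0,0,0]],[[5.1,7.6,0],[0,0,0]],[[4.6,7.8,0],[0,0,0]],[[4.2,8.1,0],[0,0,0]],[[0,0,0],[0,0,0]]]'
```

```text
clock: 11.4
ee_pos: [0.4598, -0.0123, 0.0973]
tcp_rot: [[-0.923, 0.385, -0.002], [0.385, 0.923, -0.001], [0.002, -0.001, -1.0]]
force: [-6.5, -2.0, 4.0]
gripper_width: 0.0243
grasp_force: 25.0
clock: 11.82
ee_pos: [0.454, 0.0239, 0.0973]
tcp_rot: [[-0.923, 0.385, -0.002], [0.385, 0.923, -0.0], [0.002, -0.001, -1.0]]
force: [-5.6, -0.2, 3.8]
gripper_width: 0.0248
grasp_force: 25.0
```

```bash
python3 -m creep '[[[3.7,8.3,0],[0,0,0]],[[3.3,8.5,0],[0,0,0]],[[2.8,8.7,0],[0,0,0]],[[2.3,8.8,0],[0,0,0]]]'; python3 -m creep '[[[1.8,8.9,0],[0,0,0]],[[1.3,9,0],[0,0,0]],[[0.8,9.1,0],[0,0,0]],[[0.3,9.1,0],[0,0,0]],[[0,0,0],[0,0,0]],[[0,0,0],[0,0,0]]]'
```

```text
clock: 12.15
ee_pos: [0.4561, 0.0591, 0.0973]
tcp_rot: [[-0.923, 0.386, -0.002], [0.386, 0.923, -0.001], [0.001, -0.002, -1.0]]
force: [-5.3, -4.3, 4.4]
gripper_width: 0.0246
grasp_force: 25.0
clock: 12.65
ee_pos: [0.4665, 0.095, 0.0973]
tcp_rot: [[-0.923, 0.385, -0.001], [0.385, 0.923, 0.001], [0.002, 0.0, -1.0]]
force: [-4.7, 2.6, 3.5]
gripper_width: 0.0247
grasp_force: 25.0
```

```bash
python3 -m creep '[[[0,0,0],[0,0,0]],[[0,0,0],[0,0,0]],[[0,0,0],[0,0,0]],[[0,0,0],[0,0,0]],[[0,0,0],[0,0,0]],[[0,0,0],[0,0,0]],[[0,0,0],[0,0,0]],[[0,0,0],[0,0,0]]]' -1; python3 -m creep '[[[0,0,-20],[0,0,0]],[[0,0,-30],[0,0,0]],[[0,0,-35],[0,0,0]],[[0,0,-35],[0,0,0]],[[0,0,-30],[0,0,0]],[[0,0,0],[0,0,0]],[[0,0,0],[0,0,0]]]'
python3 - <<'E'
from h import *
for c in ["scene","side","wrist"]: cv2.imwrite(f"pics/{c}8.png",env.get_image(c)[:,:,::-1])
a=cv2.imread("pics/scene8.png")[150:290,230:430];b=cv2.imread("pics/side8.png")[150:290,230:430]
cv2.imwrite("pics/c8.png",np.hstack([np.vstack([cv2.resize(x,None,fx=2,fy=2,interpolation=cv2.INTER_CUBIC) for x in (a,b)]),cv2.copyMakeBorder(cv2.imread("pics/wrist8.png")[:,200:560],0,160,0,0,0)]))
E
```

```text
clock: 13.32
ee_pos: [0.4673, 0.0943, 0.0974]
tcp_rot: [[-0.923, 0.386, 0.0], [0.386, 0.923, 0.0], [-0.0, 0.0, -1.0]]
force: [-0.3, 0.5, 0.3]
gripper_width: 0.0732
grasp_force: 0.0
clock: 13.9
ee_pos: [0.4687, 0.0945, 0.2498]
tcp_rot: [[-0.923, 0.386, 0.005], [0.386, 0.923, 0.0], [-0.004, 0.002, -1.0]]
force: [-0.5, 0.2, -1.3]
gripper_width: 0.0932
grasp_force: 0.0
```

View pics/c8.png

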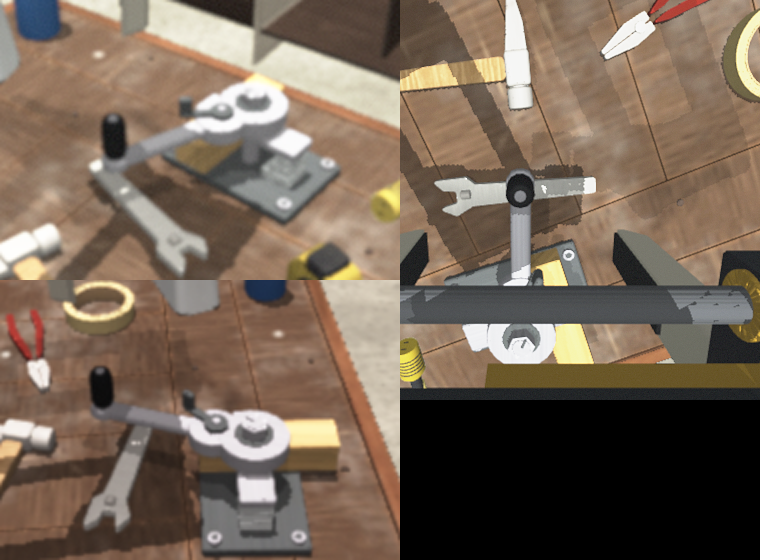

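The handle is back at its start position, with the knob at scene crop (113,137) as before. The lever is on tighten and the gripper is clear.

```bash
python3 -c "
from rig import env
print(env.sign_off())"
```

```text
the job is handed in; nothing more can be done
None
```

The job is handed in: I flipped the lever to tighten, swung the handle back about 51° anticlockwise, pulled it clockwise to its starting position and let go, at about 14 s on the clock; the bolt's angle itself was not measured.

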